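Shift a four-tank fine blaster to tank three and purge it

TASK

Switch the fine blaster over to its third grit tank. With the fingertips push the ball-headed lever through the H-shaped gate: from wherever it stands on the left-hand side (first slot, second slot or between them) into the cross channel, across to the right, then forward (towards the tanks) until it is fully home in the third slot, the far right one with three dots, without letting it slip into the fourth slot (near right, four dots). Only then press the round purge button on the deck all the way down and let it come up again; just push, gently, without gripping the lever, and leave everything lying around where it is.

Things in the scene. Friction and masses are not known exactly. Their poses are not given: they have to be found in the camera images.
- blaster: fine blaster fixed to the bench: flat housing 290 mm deep (x -100 to +190 mm), 260 mm wide, deck at z = 83 mm. Its x axis points forward (from the user to the tanks), y left, z up; origin at bench level under the lever's pivot. Along the back (x 120 to 180) stand four tanks, tops at z = 176; at the left of the deck a gauge and a knob up to z = 120
- gate (a point): middle of the steel gate plate's top (100 x 112 mm, 87 mm above the bench), axes as the blaster's. The H: two slots along x at y = +18 mm (left) and -18 mm (right), 13 mm wide, ending at x = +-27 mm, joined at x = 0 by a cross channel 14 mm wide with rounded corners. Slots, marked with one to four dots: 1 far left, 2 near left, 3 far right, 4 near right
- lever_across (a joint): the lever's tilt to the side, rad: negative to the left (left slots at about -0.30), positive to the right (right slots at about +0.30); stops at -0.32 and +0.32. About 2.5 N at the knob moves it; it stays where left. It can change only while the lever stands in the cross channel
- lever_fore (a joint): the lever's tilt fore and aft, rad: 0 in the cross channel (free to go across within about +-0.05; the rounded corners help to centre it), positive forward, away from the user (slots 1 and 3, fully home at the stop, +0.36), negative towards the user (slots 2 and 4, stop at -0.36). About 2.5 N at the knob moves it; it stays where it is left
- knob: ball knob of the lever, black, 34 mm across, on a 9 mm steel stem; origin: the ball's centre, 135 mm from the lever's pivot, which lies 27 mm above the blaster's origin. In the blaster's frame it stands at [135 sin(fore), -135 sin(across) cos(fore), 27 + 135 cos(across) cos(fore)] mm, that is z = 162 mm upright
- purge_top (a point): centre of the top of the purge button, a round button 26 mm across standing 10 mm proud of its round 42 mm base, top 105 mm above the bench, on the deck at the near right corner (x = -62, y = -88 mm in the blaster's frame); it is pressed straight down
- purge (a joint): travel of the purge button, m: 0 released, 0.006 fully down; springs back, about 5 N when fully down
- foil_case: flat closed case, 50x62x15 mm, lying on the deck of the blaster to the right of the gate; origin: centre of its underside
- dropper: dropper bottle, 34 mm across, 102 mm tall, standing to the right of the blaster; origin: centre of its underside
- gauze_stack: stack of folded gauze, 56x58x26 mm, on the bench to the right of the blaster; origin: centre of its underside
- polish_bar: boxed polishing bar, 39x100x31 mm, on the bench to the left of the blaster; origin: centre of its underside
- lower_jaw: dental jaw model, 59x70x22 mm, on the bench to the left of the blaster; origin: centre of its underside
- trial_box: flat sample box, 98x56x14 mm, on the bench to the left of the blaster; origin: centre of its underside

How it is judged:
On the way, in this order (a step that is already met when the one before it is completed fails the run):
1. the lever has gone across the cross channel to the right side (value of joint lever_across above 0.22 rad and value of joint lever_fore between -0.15 and 0.2 rad).
2. the lever is fully home in the third slot, far right (value of joint lever_across above 0.22 rad and value of joint lever_fore above 0.3 rad), for 0.2 s.
3. the purge button is pressed down (all of step 2 and value of joint purge above 0.0045 m), for 0.05 s.
At the end, for the whole second after the job is handed in: The lever rests in the third slot (tilted right by more than 0.22 rad and forward by more than 0.30 of 0.36 rad) and the purge button, which has been pressed by more than 4.5 of its 6 mm, is up again (under 1.5 mm) (all of step 2 and value of joint purge below 0.0015 m and velocity of joint lever_fore between -0.05 and 0.05 rad/s); the robot touches nothing.
It fails at once if the lever slips into the fourth slot (near right) (value of joint lever_across above 0.22 rad and value of joint lever_fore below -0.17 rad).
It fails at once if the purge button is pressed (by more than 3 mm) before the lever is home in the third slot (value of joint purge above 0.003 m and not (value of joint lever_across above 0.22 rad and value of joint lever_fore above 0.3 rad)).
It fails at once if the knob is taken between the fingers (tool centre within 20 mm of the knob's centre) (distance between the grasp point and knob below 0.02 m).
It fails at once if the knob is shoved or squeezed with more than 35 N in all (contact force between the fingers and knob above 35 N).
It fails at once if one of the things lying around is shifted or lifted by more than 25 mm (distance of any of foil_case, dropper, gauze_stack, polish_bar, lower_jaw, trial_box from where it was at the start of the episode above 0.025 m).
It also fails if it takes over 51 s, if anything falls off the work surface, if the arm or the gripper's body presses on something with over 40 N, if the wrist force passes 120 N, or if a joint passes its speed limit or range.

ROBOT

A 6-joint arm with a two-finger parallel gripper is mounted at the origin on a cart in front of the work surface, level with it; the furniture and walls round the work are solid. World frame = base frame: x ahead of the robot, y to its left, z up, the work surface at z = 0. Lengths are in m, angles in rad, forces in N, time in s.
With the tool pointing down it reaches from about 0.275 to 0.85 m from the base axis. Payload 19 kg.
Tool frame: the origin (TCP) lies between the finger pads, 19 mm behind the fingertips; this is the grasp point; z points along the fingers, y is the line along which they close (so a half turn about z gives the same grasp; the last joint's range is limited). The gripper opens to 85 mm and grips with 20 to 120 N. Pads are 22 mm wide; open, the fingers measure 114 mm over their backs; the gripper's body (76 mm by 85 mm) begins 54 mm behind the grasp point. The pads swing forward as they close: fully open they stand 13 mm farther back than shut.
Start: joints at [1.109, 0.15, 1.437, -0, 1.554, -0.134], TCP at [0.185, 0.544, 0.25] pointing down, gripper open.
Joint ranges: [-2.8, 2.8], [-0.68, 2.1], [0.12, 2.68], [-1.39, 4.53], [0.16, 2.79], [-2.81, 2.81]. Speed limits (rad/s): [1.89, 1.89, 2.22, 3.01, 3.01, 3.01].

INTERFACE

Orientations are given as a rotation vector (axis times angle).
In Python, from cell import ctrl, open_jaws, close_gripper, planner, sense, imaging, job gives the robot as it stands. Calls block until the motion is done:
- ctrl.move_ptp(position, orientation): joint-space move of the TCP to a pose.
- ctrl.line_to(position, max_speed=0.15, attitude=None, guard=None): straight line of the TCP; attitude=None keeps the orientation; max_speed is the mean speed in m/s. With guard (N) it stops when the force on the tool has changed by that much, and returns True; else False.
- ctrl.move_joints(angles): joint-space move.
- open_jaws() and close_gripper(squeeze=None): open the fingers fully, or close them until they stop; squeeze is the grip in N (None keeps the last).
- ctrl.pause(seconds).
- planner.solve_ik(position, orientation): joint angles nearest the present ones, or None.
- sense(): the state.
- imaging.grab_frame(name): name is "scene" or "top" or "wrist"; returns a dict with "color" (400x640x3 uint8, red, green, blue), "range_z" (400x640 float32, m along the optical axis (not along the pixel's ray), 0 where there is no reading), "fx", "fy", "cx", "cy" (pixels), "rvec" (rotation vector, rad) and "tvec" (3), from world to camera coordinates, as OpenCV has them. Camera axes: x right, y down, z forward; pixel columns grow to the right and rows downward; lengths in m; the calibration is good to about 2 mm. A picture is of the moment at which its call begins.
A pose or a line that the arm cannot do raises ctrl.MotionError and nothing moves.
- job.hand_in(): hands the job in; it is judged then, once.
The state is a dict: "clock": time; "q": joint angles; "qvel": joint speeds; "joint_torque": joint torques, N m; "position": TCP position; "orientation": TCP orientation; "force": force on the tool from outside, world axes, zero at the start; "torque": the same for the moment, N m; "finger_gap": finger opening in m; "grasp_force": force on a finger pad.
Only numpy, scipy, OpenCV 4.12 (cv2) and the standard library are available. Lean on these libraries where they do the work, as an engineer would, in place of code of your own. Each camera call takes 0.05 s, during which the arm holds its last target. There are 200 camera calls.

## Working session

There is one attempt and no reset: what is moved stays moved. The work goes in short steps, each a Python script; the robot and the scene stay as the last script left them, time stands still between calls to the robot, and variables do not carry over. Pictures are saved under pics/ and viewed, at most 10 in all, crops included, and the job is handed in when it is done.

```bash
mkdir -p pics; ls
python3 - <<'E'
from cell import *
import cv2,numpy as np
for n in ("scene","top"):
    f=imaging.grab_frame(n); cv2.imwrite(f"pics/{n}0.png",f["color"][:,:,::-1]); np.savez(f"{n}0.npz",**f)
    R=cv2.Rodrigues(np.array(f["rvec"]))[0]; print(n,-R.T@f["tvec"],R[2],f["fx"])
print(sense())
E
```

```text
pics
scene [ 0.11966281 -0.51151285  0.70040721] [ 0.45949275  0.67686119 -0.57508725] 423.10740598696486
top [0.41555923 0.16327449 1.32503009] [ 0.11900498  0.00364894 -0.99288695] 458.41885789194225
{'clock': 0.1, 'q': array([ 1.10900304e+00,  1.50907759e-01,  1.43794421e+00, -1.22453313e-05,
        1.55379139e+00, -1.34003560e-01]), 'qvel': array([-0.00159911, -0.00043179, -0.00194087, -0.00030134, -0.00171363,
        0.00072961]), 'joint_torque': array([ 4.04473671e-03, -7.14375687e+01, -5.71790636e+01, -2.65939889e-04,
        7.03715559e-03,  7.91657112e-05]), 'position': array([0.18505759, 0.54419859, 0.24946323]), 'orientation': array([-5.12540056e-01, -3.09919998e+00,  1.58325333e-03]), 'force': array([ 0.42732795,  0.82317306, -0.69727773]), 'torque': array([ 0.01838928,  0.02603052, -0.04792501]), 'grasp_force': 0.0, 'finger_gap': 0.0856243540671178}
```

View pics/scene0.png

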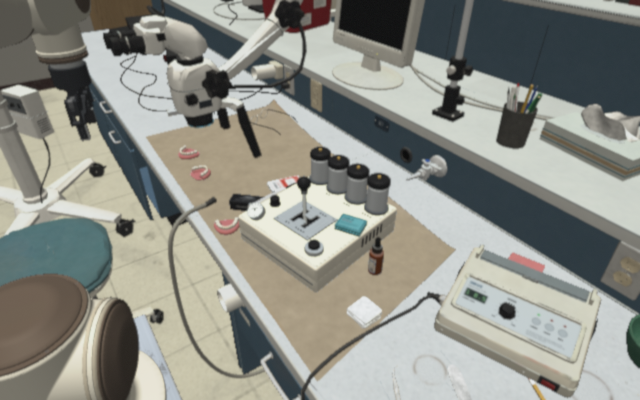

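View pics/top0.png

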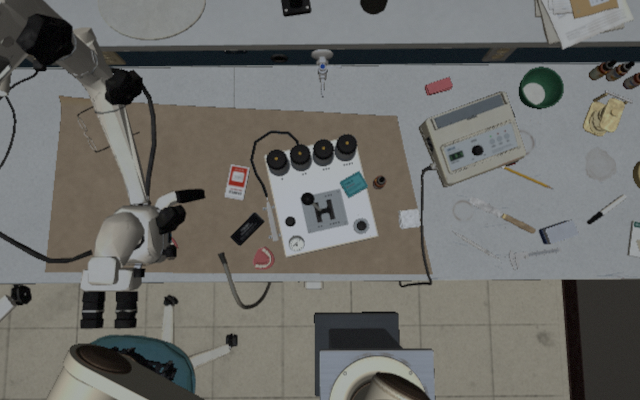

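The blaster is around (320,195) in the top view, with its tanks at (278..347,150), gate at (325,210), knob near (308,199) at left or mid, and purge at (361,227). The foil case is at (353,184). I'll crop both views for a closer look.

```bash
cat > h.py <<'E'
import numpy as np,cv2
def proj(f,p): return cv2.projectPoints(np.array(p,float).reshape(-1,1,3),f["rvec"],f["tvec"],np.array([[f["fx"],0,f["cx"]],[0,f["fy"],f["cy"]],[0,0,1]]),None)[0][:,0]
def ray(f,uv):
    R=cv2.Rodrigues(np.array(f["rvec"]))[0]; uv=np.atleast_2d(uv).astype(float)
    d=np.c_[(uv[:,0]-f["cx"])/f["fx"],(uv[:,1]-f["cy"])/f["fy"],np.ones(len(uv))]
    return -R.T@f["tvec"], d@R
def onz(f,uv,z):
    c,d=ray(f,uv); return c+d*((z-c[2])/d[:,2])[:,None]
def depth(f,uv):
    c,d=ray(f,uv); uv=np.atleast_2d(uv).astype(int); return c+d*f["range_z"][uv[:,1],uv[:,0]][:,None]
def tri(f1,a,f2,b):
    c1,d1=ray(f1,a);c2,d2=ray(f2,b);d1=d1[0];d2=d2[0]
    s=np.linalg.lstsq(np.c_[d1,-d2],c2-c1,rcond=None)[0]
    p,q=c1+s[0]*d1,c2+s[1]*d2; return (p+q)/2,np.linalg.norm(p-q)
E
python3 - <<'E'
from h import *
t=dict(np.load("top0.npz"));s=dict(np.load("scene0.npz"))
print("tcp px",proj(t,[.185,.544,.25]),proj(s,[.185,.544,.25]))
a=cv2.resize(t["color"][125:265,225:385],None,fx=5,fy=5,interpolation=2)[:,:,::-1]
b=cv2.resize(s["color"][140:290,230:410],None,fx=4,fy=4,interpolation=2)[:,:,::-1]
a=cv2.resize(a,(640,560))
cv2.imwrite("pics/topc.png",a);cv2.imwrite("pics/scenec.png",b)
E
```

```text
tcp px [[150.39966716 358.22810933]] [[ 88.2647246  128.61947324]]
```

View pics/topc.png

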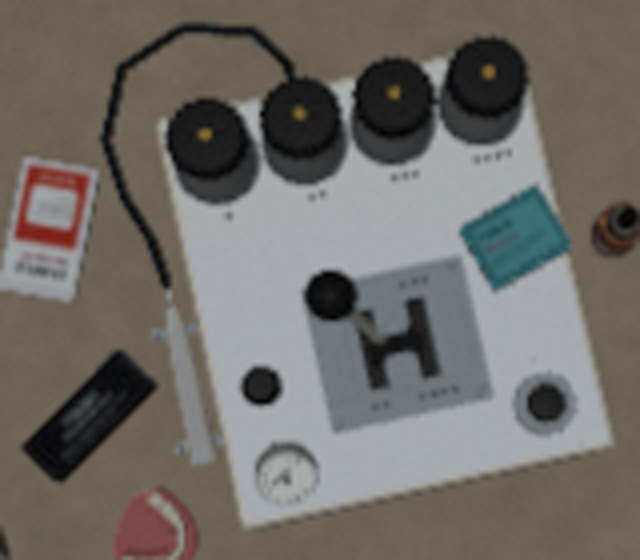

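View pics/scenec.png

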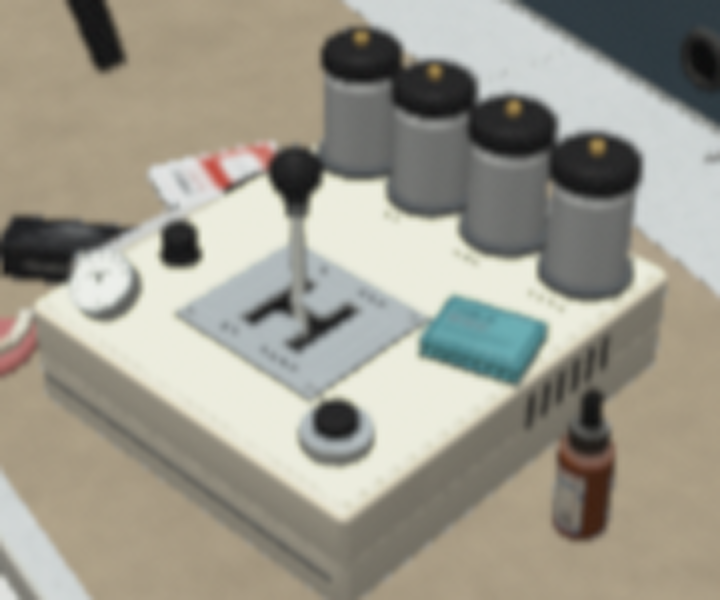

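Top crop: lever ball at (330,295), i.e. leaning to slot 1 (far left). Plate corners are at (305,283), (460,256), (494,398) and (334,433), purge at (545,402), and deck corners at (160,122), (245,527) and (610,443). In the scene crop the knob is at (296,172) and the purge at (336,418). Next I'll fit the blaster frame and check heights by triangulation.

```bash
cat >> h.py <<'E'
def rigid(B,W):
    b,w=B-B.mean(0),W-W.mean(0); a=np.arctan2((b[:,0]*w[:,1]-b[:,1]*w[:,0]).sum(),(b*w).sum())
    R=np.array([[np.cos(a),-np.sin(a)],[np.sin(a),np.cos(a)]]); return a,R,W.mean(0)-R@B.mean(0)
E
python3 - <<'E'
from h import *
t=dict(np.load("top0.npz"));s=dict(np.load("scene0.npz"))
T=lambda u:(np.array(u,float)+.5)/4-.5+[225,125]
S=lambda u:(np.array(u,float)+.5)/4-.5+[230,140]
L=[(305,283,87,50,56),(460,256,87,50,-56),(494,398,87,-50,-56),(334,433,87,-50,56),(545,402,105,-62,-88),(160,122,83,190,130),(245,527,83,-100,130),(610,443,83,-100,-130)]
W=np.array([onz(t,T(l[:2]),l[2]/1e3)[0][:2] for l in L]);B=np.array([l[3:] for l in L])/1e3
a,R,o=rigid(B,W);print("top yaw",np.degrees(a),"o",o);print(((W-o)@R-B)*1e3)
# scene: plate corners L,top?,R,bottom; deck corners left(-100,130), near (-100,-130), right(190,-130); purge
M=[(176,314,87,-50,56),(428,321,87,50,-56),(314,398,87,-50,-56),(336,418,105,-62,-88),(38,310,83,-100,130),(345,522,83,-100,-130),(664,283,83,190,-130)]
W2=np.array([onz(s,S(l[:2]),l[2]/1e3)[0][:2] for l in M]);B2=np.array([l[3:] for l in M])/1e3
a2,R2,o2=rigid(B2,W2);print("scene yaw",np.degrees(a2),"o",o2);print(((W2-o2)@R2-B2)*1e3)
for n,u,v in [("knob",(330,295),(296,172)),("purge",(545,402),(336,418)),("plate NR",(494,398),(314,398)),("plateNL",(334,433),(176,314))]:
    p,e=tri(t,T(u),s,S(v)); print(n,p,"miss",e,"blaster",(p[:2]-o)@R*1e3)
for n,u,v in [("drop",(625,218),(590,405)),("case",(516,238),(485,333))]:
    p,e=tri(t,T(u),s,S(v)); print(n,p,"miss",e,"blaster",(p[:2]-o)@R*1e3)
for u in [(330,295),(516,238),(545,402),(394,110)]: print("depth",u,depth(t,T(u)))
E
```

```text
top yaw 11.921209541540541 o [0.53565269 0.14384067]
[[ 3.24320832 -2.9193818 ]
 [-1.18647669  1.92947464]
 [-0.63333943  0.74305359]
 [-0.65615258 -0.66533511]
 [ 0.61625522  1.62794755]
 [-5.18488806 -2.52698384]
 [ 0.61576439 -2.81462338]
 [ 3.18562882  4.62584837]]
scene yaw 11.796464527763431 o [0.53272345 0.13901668]
[[  2.03251719   0.2268745 ]
 [ -0.64028476   2.34467439]
 [  5.57688405   2.27545999]
 [ -0.08348784   0.21612856]
 [  1.23093077  -8.6101264 ]
 [  2.6355878    1.56470866]
 [-10.75214722   1.9822803 ]]
knob [0.56078577 0.18820186 0.1518787 ] miss 0.000832992787672494 blaster [33.75455998 38.21279136]
purge [0.49378073 0.04608841 0.09883544] miss 0.00010719620356612616 blaster [-61.16122084 -86.99465671]
plate NR [0.49901494 0.07849144 0.08646873] miss 0.003295230931646762 blaster [-49.34652481 -56.37168876]
plateNL [0.47525775 0.18734143 0.08445594] miss 0.0010563474888975783 blaster [-50.10658136  55.03813208]
drop [ 0.62029903 -0.01222693  0.08780013] miss 0.0010569698652669953 blaster [  50.58241908 -170.18671541]
case [0.60619523 0.06285861 0.09410234] miss 0.0013453709551211653 blaster [ 52.29294899 -93.80720407]
depth (330, 295) [[0.55837218 0.18804433 0.16843534]]
depth (516, 238) [[0.6054062  0.06333276 0.09546783]]
depth (545, 402) [[0.49335027 0.0467776  0.10631799]]
depth (394, 110) [[0.67736586 0.14636659 0.17113868]]
```

Frame: origin (0.535,0.142), yaw 11.9°, heights agree with the text. The knob is at blaster (34,38), so fore ≈ +0.25 and across ≈ -0.30: slot 1, partly home. Before swinging over I'll check how far the microscope intrudes.

Run:
```python
from h import *
from cell import planner,sense
v,u=np.mgrid[0:400:2,0:640:2]; uv=np.c_[u.ravel(),v.ravel()]
P=[]
for n in("top0","scene0"):
    f=dict(np.load(n+".npz")); p=depth(f,uv); P.append(p[f["range_z"][uv[:,1],uv[:,0]]>0])
P=np.vstack(P)
k=(P[:,2]>.06)&(P[:,0]>-.1)&(P[:,0]<.75)&(P[:,1]>.2)&(P[:,1]<1.2)&(P[:,2]<1)
Q=P[k]; az=np.degrees(np.arctan2(Q[:,1],Q[:,0])); r=np.hypot(Q[:,0],Q[:,1])
for a in range(20,100,8):
    m=(az>=a)&(az<a+8)
    if m.any():
        i=np.argsort(r[m])[:1]; print(a,m.sum(),"nearest",Q[m][i].round(2),r[m].min().round(2),"zmin/max",Q[m][:,2].min().round(2),Q[m][:,2].max().round(2))
a=np.radians(11.9);R=cv2.Rodrigues(np.array([0,0,a]))[0]
for th in (0,90,180,-90):
    ori=cv2.Rodrigues(R@cv2.Rodrigues(np.array([0,0,np.radians(th)]))[0]@np.diag([1.,-1,-1]))[0].ravel()
    print(th,planner.solve_ik([.45,.14,.3],ori))
```

```text
20 1031 nearest [[0.42 0.2  0.06]] 0.47 zmin/max 0.06 0.18
28 222 nearest [[0.42 0.22 0.08]] 0.47 zmin/max 0.06 0.7
36 2414 nearest [[0.49 0.47 0.3 ]] 0.68 zmin/max 0.08 0.74
44 1989 nearest [[0.39 0.49 0.44]] 0.63 zmin/max 0.12 0.46
52 1450 nearest [[0.29 0.51 0.43]] 0.59 zmin/max 0.19 0.48
60 2410 nearest [[0.11 0.24 0.56]] 0.26 zmin/max 0.36 0.61
68 1143 nearest [[0.1  0.25 0.54]] 0.27 zmin/max 0.24 0.61
0 [ 0.13792678 -0.0805281   1.57628137  0.          1.64583938  1.50102892]
90 [ 1.37926775e-01 -8.05280964e-02  1.57628137e+00 -4.44089210e-16
  1.64583938e+00 -6.97674059e-02]
180 [ 1.37926775e-01 -8.05280964e-02  1.57628137e+00 -4.44089210e-16
  1.64583938e+00 -1.64056373e+00]
-90 None
```

```bash
cat >> h.py <<'E'
from cell import ctrl,open_jaws,close_gripper,planner,sense,imaging,job
A=np.radians(11.9);O=np.array([.535,.1425]);RZ=cv2.Rodrigues(np.array([0,0,A]))[0]
ORI=cv2.Rodrigues(RZ@cv2.Rodrigues(np.array([0,0,np.pi/2]))[0]@np.diag([1.,-1,-1]))[0].ravel()
def bw(x,y,z): return np.r_[O+RZ[:2,:2]@np.array([x,y])/1e3,z/1e3]   # blaster mm -> world m
def wb(p): return np.r_[(np.array(p[:2])-O)@RZ[:2,:2],p[2]]*1e3
def go(x,y,z,v=.1,guard=None):
    r=ctrl.line_to(bw(x,y,z),max_speed=v,guard=guard); s=sense()
    print("stop" if r else "ok",wb(s["position"]).round(1),"F",s["force"].round(1),"t",round(s["clock"],2)); return r
def snap(tag,box=None,k=4,n="scene"):
    f=imaging.grab_frame(n); np.savez(tag+".npz",**f)
    x0,y0,x1,y1=box or (230,110,410,260)
    cv2.imwrite(f"pics/{tag}.png",cv2.resize(f["color"][y0:y1,x0:x1],None,fx=k,fy=k,interpolation=2)[:,:,::-1])
E
python3 - <<'E'
from h import *
close_gripper()
ctrl.line_to([.13,.378,.28],max_speed=.2); print(sense()["clock"])
ctrl.move_ptp(bw(-120,10,280),ORI); print(sense()["clock"])
go(80,38,250,.2); go(80,38,162,.1)
snap("a")
E
```

```text
1.9083
3.325
ok [ 79.5  38.2 250.3] F [ 0.4 -1.2 -0.5] t 4.49
ok [ 80.3  38.  162.7] F [ 0.4 -0.1 -0.8] t 5.53
```

View pics/a.png

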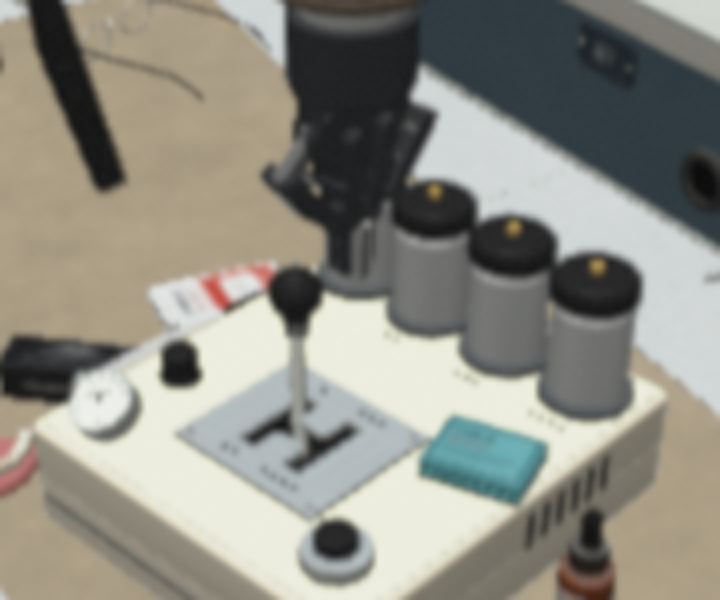

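The closed fingertips at crop (345,280) stand beyond the knob (296,292) on its tank side, with a clear gap. I'll pull it back towards the cross channel, stopping short to calibrate the finger offset.

```bash
cat >> h.py <<'E'
def ball(f,p0,r=30):
    """dark round blob near expected blaster position p0; returns centre px"""
    u=proj(f,bw(*p0))[0]; g=cv2.cvtColor(f["color"],cv2.COLOR_RGB2GRAY)
    return u,g
E
python3 - <<'E'
from h import *
go(43.5,38,162,.05,guard=10)
snap("b"); f=imaging.grab_frame("top"); np.savez("bt.npz",**f)
a=cv2.imread("pics/b.png")[80:480,150:550]
b=cv2.resize(f["color"][165:245,270:350],(400,400),interpolation=2)[:,:,::-1]
cv2.imwrite("pics/b2.png",np.hstack([a,b]))
E
```

```text
ok [ 43.5  37.9 161.9] F [1.4 0.  0.7] t 6.46
```

View pics/b2.png

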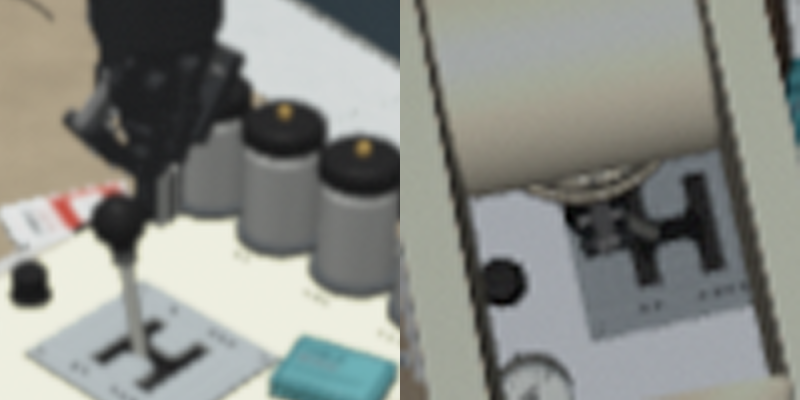

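Ball now at panel (117,220), i.e. scene pixel ≈(296.4,184.6), with the fingers in contact. Next: fore angle from that ray.

```bash
cat >> h.py <<'E'
def fit_ball(f,px,across=None,fore=None):
    from scipy.optimize import minimize_scalar
    def K(a,b): return bw(135*np.sin(b),-135*np.sin(a)*np.cos(b),27+135*np.cos(a)*np.cos(b))
    e=lambda v: np.linalg.norm(proj(f,K(across,v) if fore is None else K(v,fore))[0]-px)
    r=minimize_scalar(e,bounds=(-.45,.45),method="bounded"); return r.x,r.fun
E
python3 - <<'E'
from h import *
f=dict(np.load("b.npz")); s=dict(np.load("scene0.npz"))
for ac in(-.3,-.28): print(fit_ball(s,[303.6,182.6],across=ac),fit_ball(f,[296.4,184.6],across=ac))
E
```

```text
(np.float64(0.25851991019527687), np.float64(0.28467886239224394)) (np.float64(0.09509100341740101), np.float64(0.5362446278496006))
(np.float64(0.2427206985449419), np.float64(0.5859457112868761)) (np.float64(0.08171019157423443), np.float64(0.9858850475697389))
```

Fore ≈ 0.09 at finger x 43.5, so the offset is 30.7 mm as expected. I'll centre the lever, go round to its left and push across.

Run:
```python
from h import *
go(30.4,38,162,.04,guard=10)
go(52,38,162,.08); go(52,85,162,.12); go(0,85,162,.12)
r=go(0,-11.5,162,.06,guard=10)
snap("c")
```

```text
ok [ 30.1  38.  162. ] F [1.4 0.  1. ] t 7.03
ok [ 51.9  38.  161.5] F [-0.9  0.1  0.4] t 7.45
ok [ 51.8  85.1 162. ] F [-0.7 -0.4  0.4] t 7.99
ok [  0.5  84.7 162.4] F [0.7 1.3 0.4] t 8.57
ok [  0.  -11.3 162. ] F [-0.7  1.3 -1.1] t 10.33
```

View pics/c.png

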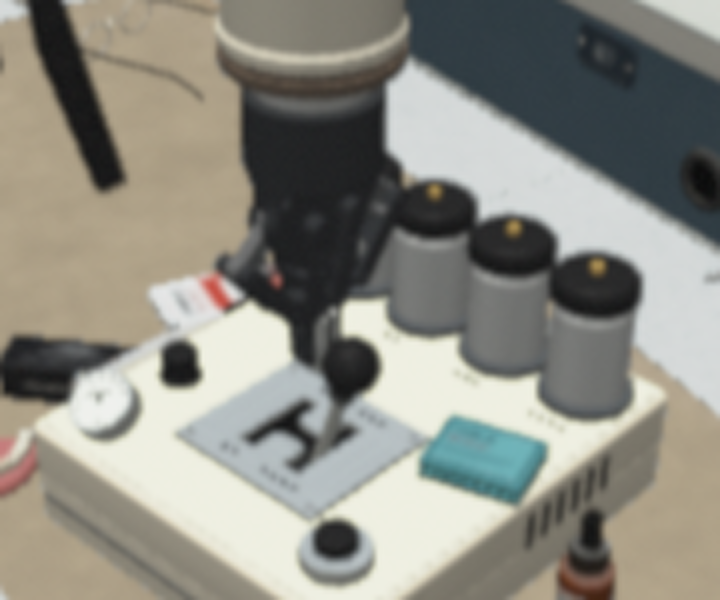

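The ball is at crop (350,366), scene pixel (317.1,201.1), and the stem has reached the right slot. I'll solve both angles, nudge across gently to the stop, then go behind and push forward with a guard.

Run:
```python
from h import *
f=dict(np.load("c.npz"))
print(fit_ball(f,[317.1,201.1],fore=0.),fit_ball(f,[317.1,201.1],across=.29))
go(0,-14,162,.03,guard=6)
go(0,10,162,.1); go(-55,10,162,.12); go(-55,-38,160,.12)
r=go(17.2,-38,158,.05,guard=9)
snap("d")
```

```text
(np.float64(0.2893116432499524), np.float64(0.22044639438343805)) (np.float64(-0.0044370454337272), np.float64(0.024462254237971215))
ok [ -0. -14. 162.] F [-1.1  2.1 -2.4] t 10.63
ok [  0.   10.3 162.1] F [-0.2 -0.5  0.3] t 11.03
ok [-54.5   9.8 162.3] F [-0.  -0.3  0.3] t 11.63
ok [-54.8 -38.  159.9] F [-0.4  0.1  0.5] t 12.18
ok [ 17.1 -38.  158.1] F [-1.1 -0.3 -1. ] t 13.78
```

View pics/d.png

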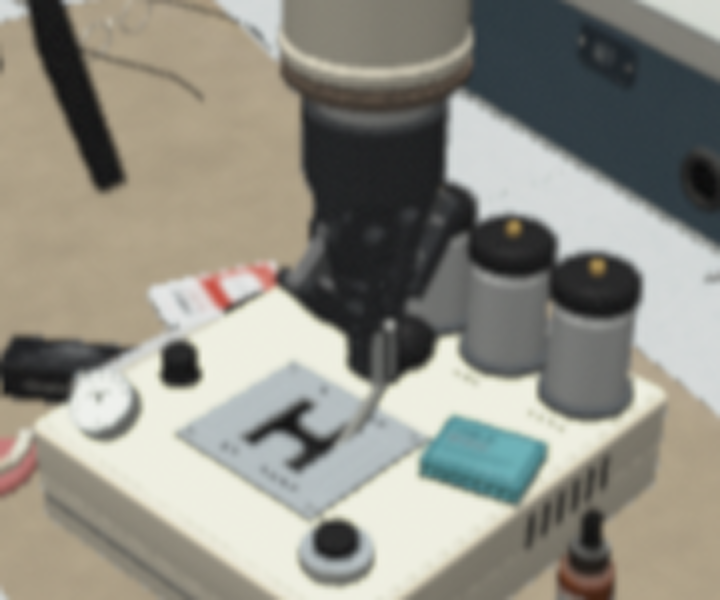

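The ball is around crop (408,342), pushed well forward into slot 3. I'll push on gently until the stop is felt, back off and look with a clear view.

Run:
```python
from h import *
go(26,-38,158,.03,guard=7)
ctrl.pause(.3)
go(-62,-38,170,.12); go(-62,-88,170,.12)
snap("e")
```

```text
stop [ 24.6 -38.  157.3] F [-6.  -2.9  6.1] t 14.15
ok [-61.4 -38.1 170. ] F [ 0.8 -0.5  0.8] t 15.32
ok [-61.9 -87.9 169.8] F [-0.1 -0.5  0.2] t 15.89
```

View pics/e.png

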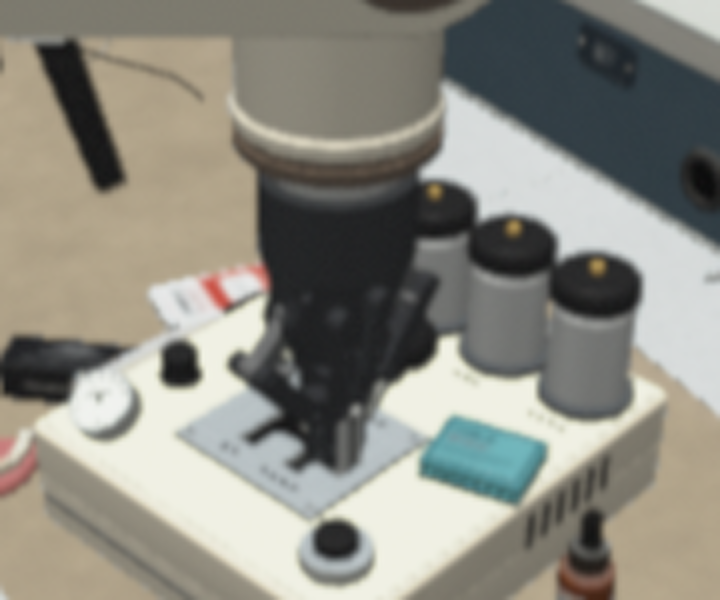

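The finger still half-hides the ball, whose right edge is at about (436,340). I'll move aside to the left and measure the ball from a clear view.

Run:
```python
from h import *
go(-62,-38,200,.2);go(-62,110,200,.2)
snap("g"); f=dict(np.load("g.npz"))
for fo in(.25,.3,.36):
    c=bw(135*np.sin(fo),-135*np.sin(.3)*np.cos(fo),27+135*np.cos(.3)*np.cos(fo)); print(fo,(proj(f,c)[0]-[230,110]+.5)*4-.5)
g=cv2.cvtColor(f["color"],cv2.COLOR_RGB2GRAY)[110:260,230:410]
m=(g<60).astype(np.uint8); n,l,st,ce=cv2.connectedComponentsWithStats(m)
for i in range(1,n):
    if st[i,4]>40: print(st[i]*4,(ce[i]*4).round(0))
```

```text
ok [-62.  -37.1 200.2] F [ 0.6  0.7 -0.1] t 16.38
ok [-62.  109.1 199.8] F [-0.1 -1.   1.1] t 17.27
0.25 [391.93361454 346.46710633]
0.3 [398.99081912 343.80222472]
0.36 [407.02116168 341.23679964]
[   0    0  168  268 6716] [ 72. 107.]
[ 356    0  364  240 9556] [576.  88.]
[ 324  152  316  164 3408] [483. 235.]
[384 316  52  60 560] [407. 342.]
[  0 340  88  60 852] [ 34. 370.]
[164 344  32  40 268] [177. 363.]
[252 404  80  60 236] [295. 432.]
[316 524  40  32 268] [334. 538.]
```

View pics/g.png

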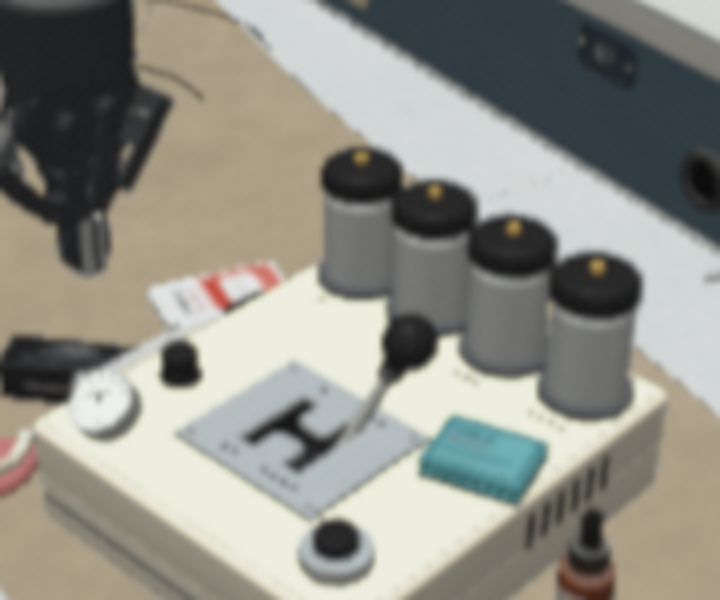

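The ball's centroid (407,342) matches the prediction for fore = 0.36 (407,341), so the lever is fully home. Next, the purge button.

Run:
```python
from h import *
go(-62,-88,200,.2); go(-62,-88,132,.15)
ctrl.pause(.2)
r=go(-62,-88,112,.02,guard=10)
ctrl.pause(.25); print(sense()["force"])
go(-62,-88,132,.08); go(-62,-88,200,.15); go(-62,110,200,.2)
snap("k"); f=dict(np.load("k.npz"))
g=cv2.cvtColor(f["color"],cv2.COLOR_RGB2GRAY)[110:260,230:410]
m=(g<60).astype(np.uint8); n,l,st,ce=cv2.connectedComponentsWithStats(m)
for i in range(1,n):
    if 40>st[i,4]>10: print(st[i]*4,(ce[i]*4).round(0))
```

```text
ok [-62.  -87.4 200. ] F [ 0.6 -0.3  0.8] t 18.47
ok [-61.7 -87.7 132.7] F [-0.1 -0.3  0.1] t 19.07
stop [-61.9 -88.1 117.7] F [-1.5  0.1  9.3] t 19.99
[-2.43956957 -0.20531033 10.33474515]
ok [-61.9 -88.  132.1] F [-0.7  0.3 -0.1] t 20.57
ok [-62.3 -87.9 199. ] F [-0.6  0.3 -0.1] t 21.18
ok [-62.  109.4 199.8] F [-0.5  0.1  0.6] t 22.32
[568 552  40  24 140] [586. 563.]
[572 588  40  12  72] [593. 592.]
```

The press stopped at 117.7 mm (full 6 mm travel) and held at 10 N, well over the 5 N spring. I'll check that nothing else changed before handing in.

Run:
```python
from h import *
a,b=dict(np.load("g.npz"))["color"],dict(np.load("k.npz"))["color"]
d=np.abs(a.astype(int)-b).max(2)[165:290,290:420]; print("changed px",(d>40).sum(),np.argwhere(d>40)[:5])
for f in (a,b):
    m=(cv2.cvtColor(f,cv2.COLOR_RGB2GRAY)[110:260,230:410]<60).astype(np.uint8); n,l,st,ce=cv2.connectedComponentsWithStats(m)
    print([(ce[i]*4).round(0) for i in range(1,n) if np.hypot(*(ce[i]*4-[407,342]))<30 or np.hypot(*(ce[i]*4-[334,538]))<30])
if (d>40).sum()<10: print(job.hand_in())
```

```text
changed px 0 []
[array([407., 342.]), array([334., 538.])]
[array([407., 342.]), array([334., 538.])]
the job is handed in; nothing more can be done
None
```

The job is handed in: the lever is fully home in the third slot, the purge button was pressed down its full 6 mm and came back up, and the camera showed nothing on the deck moved by the press; the judge's verdict was not shown.

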